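# Load the full canister into the detented spice carousel

### The job

Of the three identical steel canisters on the stove top, one is still full and the other two are part used: find the full one by its weight. Turn the spice carousel by its T-handle to the next click, so that its empty pocket stops at the front tab of the base, and have the full canister standing upright in that pocket, flat on its floor; leave the two lighter canisters standing where you found them, tip none over, and leave the flat tin behind them alone.

Things in the scene. Friction and masses are not known exactly. Their poses are not given: they have to be found in the camera images.
- canister_a: one of three identical closed canisters: plain steel cylinder 56 mm in diameter, 97 mm tall with its fixed wooden lid (53 mm, top 10 mm); origin at the centre of its underside, z up. Stands upright on the stove top (z = 0). One of the three, any of them, is full and weighs 0.42 to 0.49 kg in all; the others weigh less than 0.29 kg. Contents have slight play
- canister_b: one of three identical closed canisters: plain steel cylinder 56 mm in diameter, 97 mm tall with its fixed wooden lid (53 mm, top 10 mm); origin at the centre of its underside, z up. Stands upright on the stove top (z = 0). One of the three, any of them, is full and weighs 0.42 to 0.49 kg in all; the others weigh less than 0.29 kg. Contents have slight play
- canister_c: one of three identical closed canisters: plain steel cylinder 56 mm in diameter, 97 mm tall with its fixed wooden lid (53 mm, top 10 mm); origin at the centre of its underside, z up. Stands upright on the stove top (z = 0). One of the three, any of them, is full and weighs 0.42 to 0.49 kg in all; the others weigh less than 0.29 kg. Contents have slight play
- carousel: fixed base of the spice carousel, on the worktop to the right: dark steel disc 244 mm wide, 8 mm high, origin at the centre of its underside, z up. Its front tab, 26 mm wide, sticks out along its own -x to 174 mm from the axis. Wooden turning disc above: 272 mm wide, top at z = 22 mm, five pockets 95 mm from the axis, 72 degrees apart; four hold fixed spice jars up to 118 mm tall, 49 mm wide
- rotor (a joint): angle of the turning disc in rad, positive counter-clockwise seen from above; at 0 the empty pocket stands over the front tab. A sprung roller holds it at -1.257, 0 and +1.257 rad and pulls it into the nearer one (0.13 Nm over the hump between); end stops at +-1.457. It starts in the click at about +1.26
- pocket (a point): centre of the floor of the empty pocket (it turns with the disc); the floor is the disc's upper face, the rim round it rises 6 mm and is 68 mm across inside. z up, its -x axis points radially outward
- handle (a point): centre of the wooden T-handle on the post over the carousel's axis, z = 0.165: a bar 56 mm long along this frame's x, 16 mm thick along y, 26 mm high; it turns with the disc. The post below is 16 mm thick
- tin: flat closed food tin, 86 mm in diameter, 40 mm high, standing on the stove top behind the canisters; to be left alone; origin at the centre of its underside
Not all that is in view belongs to the job. What is shaped like the canister_b but red is not meant.

How it is judged:
By the outcome, as a careful person would: the job done as asked, in the order asked, and still so for the second after the job is handed in, with the robot touching nothing.
It also fails if it takes over 72 s, if anything falls off the work surface, if the arm or the gripper's body presses on something with over 40 N, if the wrist force passes 120 N, or if a joint passes its speed limit or range.

### The arm

A 7-joint arm with a two-finger parallel gripper is mounted at the origin on a cart in front of the work surface, level with it; the furniture and walls round the work are solid. World frame = base frame: x ahead of the robot, y to its left, z up, the work surface at z = 0. Lengths are in m, angles in rad, forces in N, time in s.
With the tool pointing down it reaches from about 0.4 to 0.85 m from the base axis. Payload 4.5 kg.
Tool frame: the origin (TCP) lies between the finger pads; the fingertips stand r.tip_reach ahead of it and the grasp point (between the pads) lies 3 mm ahead of it (r.tip_reach is the distance from the TCP to the fingertips, in m); z points along the fingers, y is the line along which they close (so a half turn about z gives the same grasp; the last joint's range is limited). The gripper opens to 88 mm and grips with 3 to 60 N. Pads are 18 mm wide; open, the fingers measure 123 mm over their backs; the gripper's body (75 mm by 187 mm) begins 45 mm behind the grasp point.
Start: joints at [1.233, 0.689, -0.195, 1.565, 0.157, 0.902, -0.215], TCP at [0.227, -0.582, 0.261] pointing down, gripper open.
Joint ranges: [-3.01, 3.01], [-0.46, 2.08], [-1.47, 1.51], [0.13, 2.56], [-1, 4.14], [0.04, 2.09], [-2.66, 2.66]. Speed limits (rad/s): [2.57, 2.57, 3.14, 3.14, 3.14, 3.14, 3.14].

### API

Orientations are given as a unit quaternion [x, y, z, w].
In Python, from plant import r gives the robot as it stands.
- The arm moves only by the tool step_arm, never from a script. Its argument "motion" is a list of rows, each an object with "dp": the shift along the tool's x, y, z in mm, a list of three; "twist": the turn, a rotation vector about the tool's x, y, z in rad, a list of three; "hand": the opening, from -1 (shut) to 1 (fully open). In form: [{"dp": [dx, dy, dz], "twist": [rx, ry, rz], "hand": hand}, ...]. A call has 1 to 5 rows; each row is the pose to reach, as a shift and turn from the pose commanded when the call began, along the tool's axes at that moment; what a row does not reach only later rows make up. A row lasts 1/8 s, in which the tool goes at most 62.5 mm and 10.7 degrees, less where a joint would pass 70% of its speed; a pose out of reach is approached as far as the arm can. A call with a gripper value outside its range is refused whole. The fingers move at their own pace and stop on an object; "force" is the grip in N (left out, the last holds). Time passes only in rows, so rows that repeat a pose let the fingers close. It gives the time, the measured TCP pose, the force, the opening and the grip force at its end, in the units of the state.
- r.get_state(): the state, without advancing time (a new reading comes with each control period).
- r.snapshot(name): name is "scene" or "top"; returns a dict with "pixels" (384x512x3 uint8, red, green, blue), "depth" (384x512 float32, m along the optical axis (not along the pixel's ray), 0 where there is no reading), "fx", "fy", "cx", "cy" (pixels), "xyz" and "orientation" of the camera in the world. Camera axes: x right, y down, z forward; pixel columns grow to the right and rows downward; lengths in m; the calibration is good to about 2 mm. A picture is of the moment at which its call begins.
- r.finish_job(): hands the job in; it is judged then, once.
Trained networks look in the newest picture that a camera, given by its name, has taken for a name from the list of things; names that differ only in an ending like _2 or _b are one class to them, and where a whole thing is asked for, a point or a joint stands for the part that bears it (a point fixed in the world has none). Each returns a list of dicts, best first, with "score" (0 to 1); they miss things now and then, are a little off and sometimes report something else, mostly with a low value. They report only what shows in the picture. A call takes as long as a camera call. They do not tell look-alikes from the thing itself.
- r.search_frame(camera, thing): "at" ([x, y, z] in m, in the coordinates of the camera as it stood for that picture, good to about 4 mm: the middle of the surface that is visible of it).
The state is a dict: "clock": time; "q": joint angles; "qd": joint speeds; "joint_torque": joint torques, N m; "tool_pos": TCP position; "eef_rot": TCP orientation; "contact_force": force on the tool from outside, world axes, zero at the start; "moment": the same for the moment, N m; "opening": opening from 0.0 (shut) to 1.0 (fully open); "finger_force": force on a finger pad.
Only numpy, scipy, OpenCV 4.12 (cv2) and the standard library are available. Lean on these libraries where they do the work, as an engineer would, in place of code of your own. Each camera call takes 0.05 s, during which the arm holds its last target. There are 200 camera calls.

## Working session

There is one attempt and no reset: what is moved stays moved. The work goes in short steps, Python scripts to look and compute and a tool call to move; the robot and the scene stay as the last step left them, time stands still between calls to the robot, and variables do not carry over. Pictures are saved under pics/ and viewed, at most 10 in all, crops included, and the job is handed in when it is done.

Besides the shell and the picture viewer there is one more tool, called as a command line: name --argument value ..., lists and objects as JSON in quotes. step_arm: Moves the arm, as the interface text tells. Its arguments: {"type":"object","properties":{"motion":{"type":"array"},"force":{"type":"number"}},"required":["motion"]}

```bash
ls; mkdir -p pics
cat > h.py <<'E'
import numpy as np, cv2
from scipy.spatial.transform import Rotation as R
from plant import r
def snap(n,name=None):
    s=r.snapshot(n)
    if name: cv2.imwrite('pics/'+name,cv2.cvtColor(s['pixels'],cv2.COLOR_RGB2BGR))
    return s
def w(s,p): return R.from_quat(s['orientation']).apply(p)+s['xyz']
def cloud(s):
    v,u=np.mgrid[:384,:512]; d=s['depth']
    P=np.stack([(u-s['cx'])/s['fx']*d,(v-s['cy'])/s['fy']*d,d],-1)
    return w(s,P.reshape(-1,3)).reshape(384,512,3)
def px(s,p):
    c=R.from_quat(s['orientation']).inv().apply(np.array(p)-s['xyz']); return c[0]/c[2]*s['fx']+s['cx'],c[1]/c[2]*s['fy']+s['cy']
E
python3 - <<'E'
from h import *
np.set_printoptions(precision=3,suppress=True)
st=r.get_state()
for k,v in st.items(): print(k,np.round(v,3))
print(r.tip_reach)
for c in ('scene','top'):
    s=snap(c,c+'0.png'); print(c,np.array(s['xyz']))
    for t in ('canister_a','carousel','pocket','handle','tin'):
        for d in r.search_frame(c,t)[:6]: 
            p=w(s,d['at']); print(t,p,round(d['score'],2),np.round(px(s,p)))
E
```

```text
pics
clock 0.0
q [ 1.233  0.69  -0.195  1.566  0.157  0.902 -0.215]
qd [-0.001  0.     0.    -0.001 -0.    -0.    -0.001]
joint_torque [ -0.001 -52.757  -1.268 -15.343  -0.053   0.007   0.   ]
tool_pos [ 0.227 -0.582  0.26 ]
eef_rot [ 0.983  0.185 -0.    -0.001]
contact_force [-0.163 -0.731 -0.022]
moment [-0.019 -0.001 -0.006]
finger_force 0.0
opening 0.999
0.022
scene [0.051 0.845 0.783]
canister_a [0.486 0.3   0.067] 0.94 [204. 305.]
canister_a [ 0.53  -0.003  0.061] 0.92 [257. 229.]
canister_a [0.425 0.048 0.064] 0.63 [282. 252.]
canister_a [0.434 0.172 0.068] 0.62 [255. 278.]
carousel [ 0.477 -0.352  0.029] 0.52 [324. 188.]
pocket [ 0.485 -0.356  0.028] 0.7 [322. 187.]
handle [ 0.478 -0.354  0.026] 0.94 [324. 189.]
tin [0.671 0.109 0.033] 0.6 [190. 243.]
top [ 0.438 -0.05   1.252]
canister_a [0.439 0.148 0.098] 0.8 [191. 229.]
canister_a [ 0.497 -0.385  0.023] 0.72 [349. 214.]
canister_a [0.431 0.026 0.096] 0.71 [229. 232.]
canister_a [0.499 0.273 0.094] 0.68 [153. 211.]
canister_a [ 0.541 -0.029  0.097] 0.61 [246. 199.]
carousel [ 0.497 -0.386  0.025] 0.66 [350. 214.]
pocket [ 0.495 -0.387  0.023] 0.8 [350. 214.]
handle [ 0.496 -0.391  0.025] 0.78 [351. 214.]
tin [0.682 0.098 0.037] 0.91 [210. 159.]
```

```bash
cd pics; python3 -c "
import cv2;a=cv2.imread('scene0.png');b=cv2.imread('top0.png');cv2.imwrite('both0.png',cv2.resize(cv2.vconcat([a,b]),(400,600)))"
```

```text
(no output)
```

View pics/scene0.png

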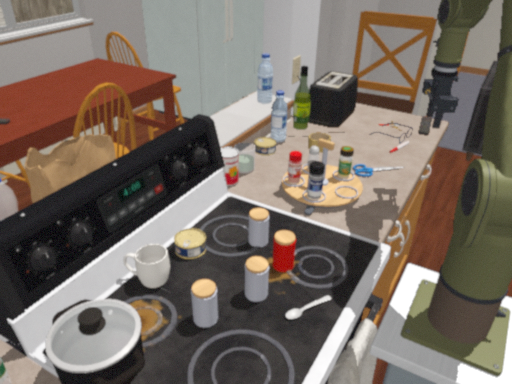

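View pics/top0.png

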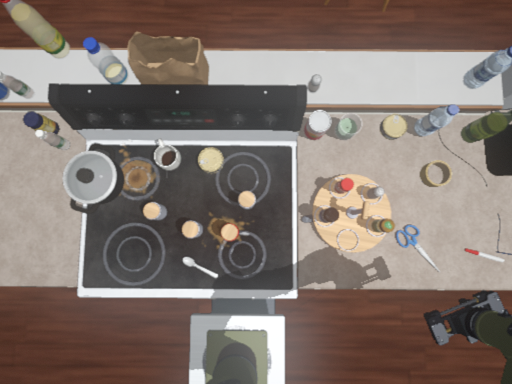

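The steel canisters are at top-view px (155,211), (191,229) and (247,199). The red decoy is at (229,232). The carousel is at (352,213), with its tab at (306,218) and the empty pocket at (347,239). Next I'll measure these more precisely.

Run:
```python
from h import *
np.set_printoptions(precision=4,suppress=True)
s=snap('top','t1.png'); P=cloud(s); z=P[...,2]
def blob(c,lo,hi,rad):
    m=(z>lo)&(z<hi)&(np.hypot(P[...,0]-c[0],P[...,1]-c[1])<rad)
    pts=P[m]; (cx,cy),rr=cv2.minEnclosingCircle(pts[:,:2].astype(np.float32)); return np.array([cx,cy]),rr,np.median(pts[:,2]),len(pts),pts[:,:2].mean(0)
for c in ((.439,.148),(.499,.273),(.541,-.029),(.431,.026)): print(blob(c,.088,.11,.045))
print('tin',blob((.682,.098),.03,.05,.07))
print('disc',blob((.497,-.386),.015,.035,.16))
m=(z>.145)&(np.hypot(P[...,0]-.497,P[...,1]+.386)<.1)
pts=P[m];print('handle',len(pts),pts.mean(0),pts.min(0),pts.max(0))
(c,sz,a)=cv2.minAreaRect(pts[:,:2].astype(np.float32));print(c,sz,a)
cr=s['pixels'][165:265,295:405]; cv2.imwrite('pics/car.png',cv2.cvtColor(cv2.resize(cr,None,fx=6,fy=6,interpolation=cv2.INTER_CUBIC),cv2.COLOR_RGB2BGR))
q=P[165:265:1,295:405]
zz=np.clip(q[...,2]*1500,0,255).astype(np.uint8); cv2.imwrite('pics/carz.png',cv2.resize(zz,None,fx=6,fy=6,interpolation=cv2.INTER_NEAREST))
print('tabpx',P[218,300:314])
for nm in ('scene',):
    s=snap(nm);Q=cloud(s);mm=(Q[...,2]>.145)&(Q[...,2]<.2)&(np.hypot(Q[...,0]-.497,Q[...,1]+.386)<.08)
    pts=Q[mm];print(len(pts),pts.mean(0),cv2.minAreaRect(pts[:,:2].astype(np.float32)),pts[:,2].max())
    mm=(Q[...,2]>.015)&(Q[...,2]<.03)&(np.hypot(Q[...,0]-.497,Q[...,1]+.386)<.16)
    print('disc',cv2.minEnclosingCircle(Q[mm][:,:2].astype(np.float32)))
    for c in ((.439,.148),(.499,.273),(.541,-.029)):
        mm=(Q[...,2]>.092)&(Q[...,2]<.11)&(np.hypot(Q[...,0]-c[0],Q[...,1]-c[1])<.045)
        print(cv2.minEnclosingCircle(Q[mm][:,:2].astype(np.float32)),np.median(Q[mm][:,2]))
```

```text
(array([0.4419, 0.1534]), 0.028123948723077774, np.float64(0.09628920208888292), 214, array([0.4421, 0.1529]))
(array([0.5018, 0.2804]), 0.027113966643810272, np.float64(0.0961474113380344), 210, array([0.5012, 0.2805]))
(array([ 0.5413, -0.0292]), 0.027657395228743553, np.float64(0.09569608675234664), 205, array([ 0.5408, -0.0287]))
(array([0.4339, 0.0267]), 0.02779657021164894, np.float64(0.09644301869430216), 210, array([0.4336, 0.0264]))
tin (array([0.6837, 0.099 ]), 0.043207164853811264, np.float64(0.03646000233891922), 479, array([0.6838, 0.0993]))
disc (array([ 0.5039, -0.3919]), 0.1365496665239334, np.float64(0.021792055033671653), 3713, array([ 0.4952, -0.3864]))
handle 125 [ 0.5029 -0.3891  0.1733] [ 0.4771 -0.4013  0.1462] [ 0.5298 -0.3795  0.1811]
(0.5027821660041809, -0.3912404477596283) (0.015834301710128784, 0.054306890815496445) 79.23249816894531
tabpx [[ 0.4822 -0.2181 -0.0019]
 [ 0.4819 -0.2203  0.0076]
 [ 0.4819 -0.2236  0.0087]
 [ 0.4819 -0.2273  0.0075]
 [ 0.482  -0.2311  0.0051]
 [ 0.482  -0.2342  0.0079]
 [ 0.4819 -0.2374  0.0102]
 [ 0.482  -0.2411  0.0082]
 [ 0.4819 -0.2441  0.0114]
 [ 0.4821 -0.2484  0.0064]
 [ 0.4378 -0.05    1.2518]
 [ 0.4821 -0.2553  0.0071]
 [ 0.4821 -0.2585  0.0088]
 [ 0.4817 -0.2603  0.0189]]
150 [ 0.4994 -0.3857  0.1667] ((0.5016393661499023, -0.38798609375953674), (0.017668724060058594, 0.05593820661306381), 85.51681518554688) 0.17984845982158226
disc ((0.5047153234481812, -0.39028164744377136), 0.1400672197341919)
((0.4400641620159149, 0.15454159677028656), 0.02723642811179161) 0.09695251425050788
((0.5006945729255676, 0.2830831706523895), 0.028354600071907043) 0.0970944913204922
((0.5395857095718384, -0.026223672553896904), 0.027678735554218292) 0.09673004400252594
```

View pics/car.png

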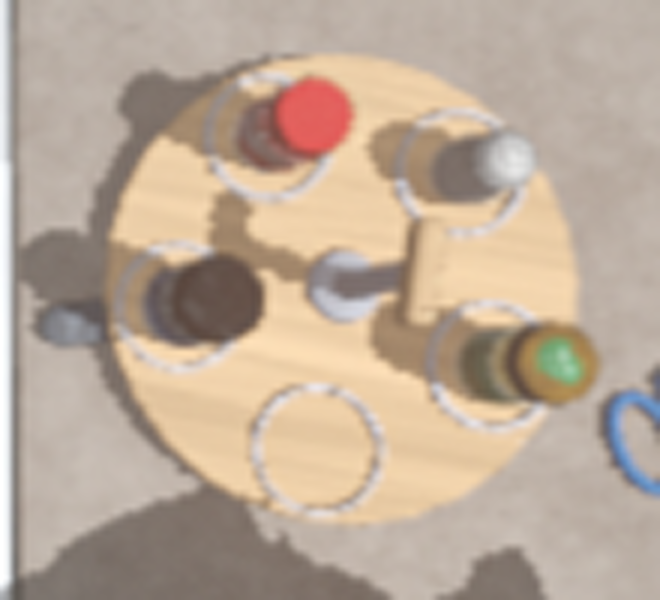

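Crop: the empty pocket ring is at crop px (318,449). The other rings are at about (268,136), (462,170), (490,364) and (178,306), and the tab tip is at (45,325). I'll fit all five rings together.

Run:
```python
from h import *
s=snap('top')
Rm=R.from_quat(s['orientation'])
def wp(u,v,z):
    u=(u+.5)/6-.5+295; v=(v+.5)/6-.5+165
    d=Rm.apply([(u-s['cx'])/s['fx'],(v-s['cy'])/s['fy'],1]); o=np.array(s['xyz']); return (o+d*(z-o[2])/d[2])[:2]
rings=np.array([wp(*p,.028) for p in ((318,449),(490,364),(462,170),(268,136),(178,306))])
c=rings.mean(0); v=rings-c
print(c,np.hypot(*v.T),np.degrees(np.arctan2(v[:,1],v[:,0])))
a=np.degrees(np.arctan2(v[:,1],v[:,0]))
k=(a-72*np.arange(5)*np.array(1)); print('unwrapped +72',(k+180)%360-180,(a+72*np.arange(5)+180)%360-180)
t=wp(45,325,.008)-c; print('tab tip',t+c,np.hypot(*t),np.degrees(np.arctan2(t[1],t[0])))
```

```text
[ 0.50305497 -0.39233294] [0.09516707 0.09399114 0.09660257 0.09478781 0.09576265] [ 169.86626946 -118.566808    -46.63517584   25.74288925   97.85298394]
unwrapped +72 [169.86626946 169.433192   169.36482416 169.74288925 169.85298394] [ 169.86626946  -46.566808     97.36482416 -118.25711075   25.85298394]
tab tip [ 0.47927312 -0.22399227] 0.17001222821559012 98.04108563711793
```

```bash
cat >> h.py <<'E'
def go(x,y,z,ang,n=None):
    """shift (mm) and twist in current tool axes to reach tool pointing down, tool x at world angle ang (deg)"""
    st=r.get_state(); A=R.from_quat(st['eef_rot']); 
    a=np.radians(ang); T=R.from_matrix(np.array([[np.cos(a),np.sin(a),0],[np.sin(a),-np.cos(a),0],[0,0,-1.]]))
    d=A.inv().apply(np.array([x,y,z])-st['tool_pos'])*1000; t=(A.inv()*T).as_rotvec()
    print('t',round(st['clock'],2),'pos',np.round(st['tool_pos'],4),'dp',np.round(d,1),'twist',np.round(t,3),'F',np.round(st['contact_force'],2),'q',np.round(st['q'],2),'op',round(st['opening'],3))
E
python3 -c "
from h import *
go(.503,-.392,.24,-10.35)"
```

```text
t 0.75 pos [ 0.2271 -0.5823  0.2608] dp [326.2 -77.1  20.8] twist [ 0.    -0.     0.552] F [ 0.56 -0.74  0.03] q [ 1.23  0.69 -0.19  1.57  0.16  0.9  -0.22] op 1.002
```

step_arm --motion '[{"dp": [50, -12, 4], "twist": [0, 0, 0.1], "hand": 1}, {"dp": [100, -24, 8], "twist": [0, 0, 0.2], "hand": 1}, {"dp": [155, -37, 12], "twist": [0, 0, 0.3], "hand": 1}, {"dp": [210, -50, 16], "twist": [0, 0, 0.4], "hand": 1}, {"dp": [265, -63, 20], "twist": [0, 0, 0.5], "hand": 1}]' --force 30

```text
clock: 1.38
tool_pos: [0.4526, -0.4263, 0.2407]
eef_rot: [0.998, -0.066, 0.0, 0.0]
contact_force: [-0.5, -0.5, -0.3]
opening: 0.995
finger_force: 0.0
```

```bash
python3 -c "
from h import *
go(.503,-.392,.172,-10.35)"
```

```text
t 1.38 pos [ 0.4526 -0.4263  0.2407] dp [ 45.5 -40.6  68.8] twist [ 0.    -0.     0.049] F [-0.45 -0.5  -0.31] q [ 0.69  0.7  -0.01  1.6   0.01  0.83 -1.03] op 0.995
```

step_arm --motion '[{"dp": [40, -36, 0], "twist": [0, 0, 0.049], "hand": 1}, {"dp": [45.5, -40.5, 20], "twist": [0, 0, 0.049], "hand": 1}, {"dp": [45.5, -40.5, 20], "twist": [0, 0, 0.049], "hand": 1}]'

```text
clock: 1.75
tool_pos: [0.5014, -0.3914, 0.2194]
eef_rot: [0.996, -0.087, -0.001, -0.001]
contact_force: [-0.5, 0.3, -0.3]
opening: 1.003
finger_force: 0.0
```

```bash
python3 -c "
from h import *
go(.503,-.392,.172,-10.35)
s=snap('scene','s2.png');cv2.imwrite('pics/s2c.png',cv2.resize(cv2.imread('pics/s2.png')[90:230,240:440],None,fx=3,fy=3))"
```

```text
t 1.75 pos [ 0.5014 -0.3914  0.2194] dp [ 1.8  0.4 47.4] twist [-0.002  0.003  0.006] F [-0.47  0.35 -0.25] q [ 0.59  0.75  0.01  1.57 -0.01  0.82 -1.15] op 1.003
```

View pics/s2c.png

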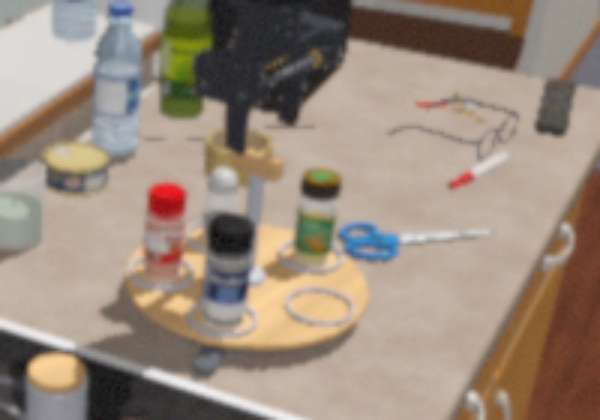

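The fingers straddle the T-handle, which is at crop px (265,165). I'll descend and grip.

step_arm --motion '[{"dp": [1.5, 0, 25], "twist": [0, 0, 0], "hand": 1}, {"dp": [1.5, 0, 47], "twist": [0, 0, 0], "hand": 1}, {"dp": [1.5, 0, 47], "twist": [0, 0, 0], "hand": -1}, {"dp": [1.5, 0, 47], "twist": [0, 0, 0], "hand": -1}, {"dp": [1.5, 0, 47], "twist": [0, 0, 0], "hand": -1}]' --force 25

```text
clock: 2.42
tool_pos: [0.5032, -0.3941, 0.1751]
eef_rot: [0.996, -0.089, 0.001, 0.001]
contact_force: [-0.9, -0.3, 0.1]
opening: 0.682
finger_force: 0.0
```

step_arm --motion '[{"dp": [0, 0, 0], "twist": [0, 0, 0], "hand": -1}, {"dp": [0, 0, 0], "twist": [0, 0, 0], "hand": -1}, {"dp": [0, 0, 0], "twist": [0, 0, 0], "hand": -1}]'

```text
clock: 2.8
tool_pos: [0.5029, -0.3932, 0.1739]
eef_rot: [0.996, -0.088, 0.0, 0.0]
contact_force: [-0.5, 0.1, 0.4]
opening: 0.343
finger_force: 0.0
```

step_arm --motion '[{"dp": [0, 0, 1], "twist": [0, 0, 0], "hand": -1}, {"dp": [0, 0, 1], "twist": [0, 0, 0], "hand": -1}, {"dp": [0, 0, 1], "twist": [0, 0, 0], "hand": -1}, {"dp": [0, 0, 1], "twist": [0, 0, 0], "hand": -1}]'

```text
clock: 3.3
tool_pos: [0.5028, -0.3933, 0.1725]
eef_rot: [0.996, -0.089, -0.0, 0.0]
contact_force: [0.3, -0.3, -1.0]
opening: 0.182
finger_force: 25.0
```

step_arm --motion '[{"dp": [0, 0, 0], "twist": [0, 0, 0.1], "hand": -1}, {"dp": [0, 0, 0], "twist": [0, 0, 0.22], "hand": -1}, {"dp": [0, 0, 0], "twist": [0, 0, 0.35], "hand": -1}, {"dp": [0, 0, 0], "twist": [0, 0, 0.48], "hand": -1}, {"dp": [0, 0, 0], "twist": [0, 0, 0.6], "hand": -1}]'

```text
clock: 3.92
tool_pos: [0.5027, -0.3935, 0.1726]
eef_rot: [0.925, -0.38, -0.0, 0.001]
contact_force: [-0.3, -2.4, -2.2]
opening: 0.182
finger_force: 25.6
```

```bash
python3 -c "
from h import *
go(.503,-.392,.172,-82.35);print(r.get_state()['moment'])"
```

```text
t 3.92 pos [ 0.5027 -0.3935  0.1726] dp [-0.8 -1.3  0.6] twist [ 0.001 -0.     0.658] F [-0.26 -2.44 -2.17] q [ 0.5   0.82  0.17  1.61 -0.19  0.73 -1.59] op 0.182
[-0.23101277  0.07907452  0.61006048]
```

step_arm --motion '[{"dp": [0, 0, 0], "twist": [0, 0, 0.13], "hand": -1}, {"dp": [0, 0, 0], "twist": [0, 0, 0.26], "hand": -1}, {"dp": [0, 0, 0], "twist": [0, 0, 0.4], "hand": -1}, {"dp": [0, 0, 0], "twist": [0, 0, 0.53], "hand": -1}, {"dp": [0, 0, 0], "twist": [0, 0, 0.64], "hand": -1}]'

```text
clock: 4.55
tool_pos: [0.5024, -0.3936, 0.1726]
eef_rot: [0.758, -0.652, -0.0, 0.001]
contact_force: [-0.0, -1.0, -2.1]
opening: 0.177
finger_force: 25.0
```

step_arm --motion '[{"dp": [0, 0, 0], "twist": [0, 0, 0.02], "hand": -1}, {"dp": [0, 0, 0], "twist": [0, 0, 0.02], "hand": -1}]'

```text
clock: 4.8
tool_pos: [0.5023, -0.3937, 0.1726]
eef_rot: [0.753, -0.658, -0.0, 0.001]
contact_force: [-1.6, -2.2, -3.2]
opening: 0.177
finger_force: 25.0
```

```bash
python3 -c "
from h import *
go(.503,-.392,.172,-82.35);print(r.get_state()['moment'])"
```

```text
t 4.8 pos [ 0.5023 -0.3937  0.1726] dp [-1.6 -0.9  0.6] twist [ 0.001 -0.001  0.001] F [-1.57 -2.22 -3.16] q [ 0.4   0.84  0.36  1.62 -0.39  0.75 -2.07] op 0.177
[-0.25228472  0.22889653 -0.01174012]
```

step_arm --motion '[{"dp": [0, 0, 0], "twist": [0, 0, 0], "hand": 1}, {"dp": [0, 0, 0], "twist": [0, 0, 0], "hand": 1}, {"dp": [0, 0, 0], "twist": [0, 0, 0], "hand": 1}, {"dp": [0, 0, -50], "twist": [0, 0, 0], "hand": 1}, {"dp": [0, 0, -75], "twist": [0, 0, -0.15], "hand": 1}]'

```text
clock: 5.42
tool_pos: [0.5035, -0.3939, 0.2499]
eef_rot: [0.801, -0.598, 0.001, 0.0]
contact_force: [-0.4, -0.3, 0.1]
opening: 0.72
finger_force: 0.0
```

```bash
python3 -c "
from h import *
go(.5405,-.028,.2,60)"
```

```text
t 5.42 pos [ 0.5035 -0.3939  0.2499] dp [-340.5 -139.2   49.1] twist [ 0.003 -0.003 -2.33 ] F [-0.39 -0.27  0.14] q [ 0.4   0.75  0.36  1.55 -0.31  0.9  -1.99] op 0.72
```

step_arm --motion '[{"dp": [-50, -20, 0], "twist": [0, 0, -0.18], "hand": 1}, {"dp": [-105, -43, 0], "twist": [0, 0, -0.36], "hand": 1}, {"dp": [-160, -65, 0], "twist": [0, 0, -0.54], "hand": 1}, {"dp": [-215, -88, 0], "twist": [0, 0, -0.72], "hand": 1}, {"dp": [-270, -110, 0], "twist": [0, 0, -0.9], "hand": 1}]'

```text
clock: 6.05
tool_pos: [0.5332, -0.1012, 0.2481]
eef_rot: [0.982, -0.189, 0.001, -0.0]
contact_force: [1.9, 0.3, -0.3]
opening: 0.998
finger_force: 0.0
```

Run:
```python
from h import *
go(.5405,-.028,.2,60)
s=snap('top','t3.png'); snap('scene','s3.png')
a=cv2.imread('pics/t3.png')[150:280,280:410];b=cv2.imread('pics/s3.png')[120:230,240:390]
cv2.imwrite('pics/c3.png',cv2.hconcat([cv2.resize(a,(400,400),interpolation=cv2.INTER_CUBIC),cv2.resize(b,(400,400),interpolation=cv2.INTER_CUBIC)]))
```

```text
t 6.05 pos [ 0.5332 -0.1012  0.2481] dp [-20.5 -70.7  48.1] twist [ 0.000e+00 -1.000e-03 -1.428e+00] F [ 1.87  0.31 -0.3 ] q [ 0.02  0.6   0.14  1.84 -0.12  0.71 -1.73] op 0.998
```

View pics/c3.png

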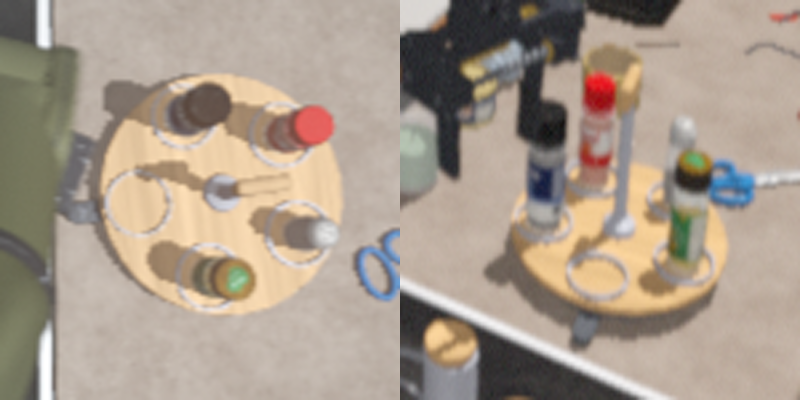

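The empty pocket (left crop px (137,203)) now sits at the front tab. On to the nearest canister.

step_arm --motion '[{"dp": [-8, -30, 0], "twist": [0, 0, -0.18], "hand": 1}, {"dp": [-20, -69, 0], "twist": [0, 0, -0.36], "hand": 1}, {"dp": [-20.5, -70.5, 20], "twist": [0, 0, -0.54], "hand": 1}, {"dp": [-20.5, -70.5, 40], "twist": [0, 0, -0.72], "hand": 1}, {"dp": [-20.5, -70.5, 60], "twist": [0, 0, -0.9], "hand": 1}]'

```text
clock: 6.78
tool_pos: [0.5408, -0.0307, 0.1874]
eef_rot: [0.967, 0.256, 0.0, 0.0]
contact_force: [0.2, -0.1, -0.3]
opening: 1.003
finger_force: 0.0
```

Run:
```python
from h import *
go(.5405,-.028,.078,30)
```

```text
t 6.78 pos [ 0.5408 -0.0307  0.1874] dp [  1.   -2.5 109.4] twist [ 0.001 -0.    -0.006] F [ 0.23 -0.12 -0.27] q [ 0.04  0.68 -0.11  1.89  0.13  0.57 -1.21] op 1.003
```

step_arm --motion '[{"dp": [1, -2, 45], "twist": [0, 0, 0], "hand": 1}, {"dp": [1, -2, 90], "twist": [0, 0, 0], "hand": 1}, {"dp": [1, -2, 109], "twist": [0, 0, 0], "hand": 1}, {"dp": [1, -2, 109], "twist": [0, 0, 0], "hand": 1}, {"dp": [1, -2, 109], "twist": [0, 0, 0], "hand": -1}]' --force 25

```text
clock: 7.4
tool_pos: [0.5411, -0.0283, 0.0796]
eef_rot: [0.967, 0.253, 0.001, 0.0]
contact_force: [0.1, 0.4, 1.2]
opening: 0.911
finger_force: 0.0
```

step_arm --motion '[{"dp": [0, 0, 0], "twist": [0, 0, 0], "hand": -1}, {"dp": [0, 0, 0], "twist": [0, 0, 0], "hand": -1}, {"dp": [0, 0, 0], "twist": [0, 0, 0], "hand": -1}, {"dp": [0, 0, 0], "twist": [0, 0, 0], "hand": -1}]'

```text
clock: 7.9
tool_pos: [0.5411, -0.0283, 0.0794]
eef_rot: [0.967, 0.253, 0.001, 0.0]
contact_force: [1.3, -0.6, 6.8]
opening: 0.628
finger_force: 25.0
```

step_arm --motion '[{"dp": [0, 0, -8], "twist": [0, 0, 0], "hand": -1}, {"dp": [0, 0, -20], "twist": [0, 0, 0], "hand": -1}, {"dp": [0, 0, -20], "twist": [0, 0, 0], "hand": -1}, {"dp": [0, 0, -20], "twist": [0, 0, 0], "hand": -1}, {"dp": [0, 0, -20], "twist": [0, 0, 0], "hand": -1}]'

```text
clock: 8.52
tool_pos: [0.5402, -0.028, 0.0985]
eef_rot: [0.967, 0.254, -0.0, -0.0]
contact_force: [-0.1, -0.9, -2.5]
opening: 0.627
finger_force: 25.0
```

```bash
cat >> h.py <<'E'
def weigh():
    f=[]
    for i in range(8):
        r.snapshot('scene'); f.append(r.get_state()['contact_force'])
    f=np.array(f); print('F',f.mean(0).round(2),f.std(0).round(2),f[:,2].round(1))
E
python3 - <<'E'
from h import *
weigh(); go(.5405,-.028,.24,60)
E
```

```text
F [ 0.09 -0.34 -1.69] [0.5  0.6  0.44] [-1.3 -1.7 -1.4 -1.6 -1.  -1.9 -2.3 -2.3]
t 8.93 pos [ 0.5404 -0.028   0.0987] dp [   0.     0.  -141.3] twist [ 0.     0.    -0.534] F [ 0.52  0.19 -2.33] q [ 0.01  0.83 -0.08  1.94  0.16  0.37 -1.24] op 0.629
```

About 0.2 kg, so this one is light. I'll set it back and try the next.

step_arm --motion '[{"dp": [0, 0, 8], "twist": [0, 0, 0], "hand": -1}, {"dp": [0, 0, 14], "twist": [0, 0, 0], "hand": -1}, {"dp": [0, 0, 18], "twist": [0, 0, 0], "hand": -1}, {"dp": [0, 0, 19], "twist": [0, 0, 0], "hand": -1}, {"dp": [0, 0, 19.5], "twist": [0, 0, 0], "hand": -1}]'

```text
clock: 9.55
tool_pos: [0.5403, -0.0279, 0.0794]
eef_rot: [0.967, 0.254, -0.0, 0.0]
contact_force: [-1.6, 0.0, 3.6]
opening: 0.626
finger_force: 25.0
```

step_arm --motion '[{"dp": [0, 0, 0], "twist": [0, 0, 0], "hand": -1}]'

```text
clock: 9.68
tool_pos: [0.5403, -0.0279, 0.0794]
eef_rot: [0.967, 0.254, -0.0, -0.0]
contact_force: [-0.4, -0.3, 1.8]
opening: 0.627
finger_force: 25.0
```

On the table. Release and raise.

step_arm --motion '[{"dp": [0, 0, 0], "twist": [0, 0, 0], "hand": 1}, {"dp": [0, 0, 0], "twist": [0, 0, 0], "hand": 1}, {"dp": [0, 0, 0], "twist": [0, 0, 0], "hand": 1}, {"dp": [0, 0, -50], "twist": [0, 0, 0], "hand": 1}, {"dp": [0, 0, -95], "twist": [0, 0, 0], "hand": 1}]'

```text
clock: 10.3
tool_pos: [0.5403, -0.028, 0.1751]
eef_rot: [0.967, 0.254, -0.0, -0.0]
contact_force: [0.5, 1.0, -0.6]
opening: 1.0
finger_force: 0.0
```

Run:
```python
from h import *
go(.4412,.1537,.078,75)
```

```text
t 10.3 pos [ 0.5403 -0.028   0.1751] dp [   2.9 -206.9   97.1] twist [-0.001  0.001 -0.796] F [ 0.55  1.   -0.6 ] q [ 0.03  0.7  -0.11  1.9   0.14  0.54 -1.23] op 1.0
```

step_arm --motion '[{"dp": [0, -50, 0], "twist": [0, 0, -0.16], "hand": 1}, {"dp": [1, -105, 0], "twist": [0, 0, -0.32], "hand": 1}, {"dp": [2, -160, 0], "twist": [0, 0, -0.48], "hand": 1}, {"dp": [3, -204, 0], "twist": [0, 0, -0.64], "hand": 1}, {"dp": [3, -207, 10], "twist": [0, 0, -0.8], "hand": 1}]'

```text
clock: 10.92
tool_pos: [0.4403, 0.1579, 0.1648]
eef_rot: [0.788, 0.615, 0.001, -0.001]
contact_force: [1.0, -0.4, 0.7]
opening: 1.001
finger_force: 0.0
```

Run:
```python
from h import *
go(.4412,.1537,.079,75)
```

```text
t 10.93 pos [0.4403 0.1579 0.1648] dp [-4.1  1.9 85.8] twist [ 0.    -0.003  0.016] F [ 1.04 -0.37  0.66] q [-0.29  0.66 -0.23  2.12  0.38  0.39 -1.07] op 1.001
```

step_arm --motion '[{"dp": [0, 0, 20], "twist": [0, 0, 0], "hand": 1}, {"dp": [0, 0, 20], "twist": [0, 0, 0], "hand": 1}]'

```text
clock: 11.18
tool_pos: [0.4408, 0.1536, 0.1435]
eef_rot: [0.792, 0.61, -0.001, -0.0]
contact_force: [-0.0, -0.1, 0.9]
opening: 0.998
finger_force: 0.0
```

Run:
```python
from h import *
go(.4412,.1537,.079,75)
```

```text
t 11.18 pos [0.4408 0.1536 0.1435] dp [ 0.3  0.4 64.5] twist [-0.002  0.002  0.004] F [-0.03 -0.12  0.93] q [-0.31  0.7  -0.2   2.13  0.39  0.34 -1.09] op 0.998
```

step_arm --motion '[{"dp": [0, 0, 35], "twist": [0, 0, 0], "hand": 1}, {"dp": [0, 0, 64], "twist": [0, 0, 0], "hand": 1}, {"dp": [0, 0, 64], "twist": [0, 0, 0], "hand": 1}, {"dp": [0, 0, 64], "twist": [0, 0, 0], "hand": -1}, {"dp": [0, 0, 64], "twist": [0, 0, 0], "hand": -1}]'

```text
clock: 11.8
tool_pos: [0.4423, 0.154, 0.0814]
eef_rot: [0.792, 0.61, 0.001, 0.0]
contact_force: [0.2, 0.4, 0.4]
opening: 0.798
finger_force: 0.0
```

step_arm --motion '[{"dp": [0, 0, 0], "twist": [0, 0, 0], "hand": -1}, {"dp": [0, 0, 0], "twist": [0, 0, 0], "hand": -1}, {"dp": [0, 0, 0], "twist": [0, 0, 0], "hand": -1}, {"dp": [0, 0, 0], "twist": [0, 0, 0], "hand": -1}]'

```text
clock: 12.3
tool_pos: [0.4417, 0.154, 0.0808]
eef_rot: [0.792, 0.61, 0.0, 0.0]
contact_force: [-1.3, 0.2, 5.6]
opening: 0.616
finger_force: 24.9
```

step_arm --motion '[{"dp": [0, 0, -8], "twist": [0, 0, 0], "hand": -1}, {"dp": [0, 0, -20], "twist": [0, 0, 0], "hand": -1}, {"dp": [0, 0, -20], "twist": [0, 0, 0], "hand": -1}, {"dp": [0, 0, -20], "twist": [0, 0, 0], "hand": -1}, {"dp": [0, 0, -20], "twist": [0, 0, 0], "hand": -1}]'

```text
clock: 12.92
tool_pos: [0.4414, 0.1538, 0.1]
eef_rot: [0.792, 0.61, -0.0, -0.0]
contact_force: [0.3, 0.2, -2.5]
opening: 0.623
finger_force: 24.9
```

Run:
```python
from h import *
weigh(); go(.5008,.2815,.18,75)
```

```text
F [ 0.13 -0.19 -2.65] [0.31 0.42 0.53] [-2.5 -1.5 -3.2 -3.  -3.2 -2.5 -2.4 -2.9]
t 13.32 pos [0.4415 0.1539 0.1001] dp [138.5  24.8 -79.9] twist [-0.     0.     0.004] F [ 0.1  -0.29 -2.91] q [-0.35  0.79 -0.13  2.16  0.44  0.22 -1.13] op 0.617
```

About 0.27 kg, so also light. I'll set it back too.

step_arm --motion '[{"dp": [0, 0, 8], "twist": [0, 0, 0], "hand": -1}, {"dp": [0, 0, 14], "twist": [0, 0, 0], "hand": -1}, {"dp": [0, 0, 18], "twist": [0, 0, 0], "hand": -1}, {"dp": [0, 0, 19.5], "twist": [0, 0, 0], "hand": -1}, {"dp": [0, 0, 19.5], "twist": [0, 0, 0], "hand": -1}]'

```text
clock: 13.95
tool_pos: [0.4412, 0.1538, 0.0809]
eef_rot: [0.792, 0.61, -0.0, 0.0]
contact_force: [-0.8, -0.2, 1.2]
opening: 0.618
finger_force: 24.9
```

step_arm --motion '[{"dp": [0, 0, 0], "twist": [0, 0, 0], "hand": -1}]'

```text
clock: 14.08
tool_pos: [0.4412, 0.1538, 0.0808]
eef_rot: [0.792, 0.61, -0.0, -0.0]
contact_force: [-1.8, -0.1, 1.6]
opening: 0.619
finger_force: 24.9
```

step_arm --motion '[{"dp": [0, 0, 0], "twist": [0, 0, 0], "hand": 1}, {"dp": [0, 0, 0], "twist": [0, 0, 0], "hand": 1}, {"dp": [0, 0, 0], "twist": [0, 0, 0], "hand": 1}, {"dp": [0, 0, -50], "twist": [0, 0, 0], "hand": 1}, {"dp": [0, 0, -95], "twist": [0, 0, 0], "hand": 1}]'

```text
clock: 14.7
tool_pos: [0.4413, 0.1537, 0.1766]
eef_rot: [0.792, 0.61, -0.001, -0.0]
contact_force: [0.9, 0.1, 0.6]
opening: 1.002
finger_force: 0.0
```

Run:
```python
from h import *
go(.5008,.2815,.15,75)
```

```text
t 14.7 pos [0.4413 0.1537 0.1766] dp [138.8  25.   26.4] twist [-0.001  0.001  0.004] F [0.87 0.09 0.63] q [-0.27  0.64 -0.26  2.11  0.38  0.44 -1.08] op 1.002
```

step_arm --motion '[{"dp": [45, 8, 0], "twist": [0, 0, 0], "hand": 1}, {"dp": [95, 17, 0], "twist": [0, 0, 0], "hand": 1}, {"dp": [135, 24.5, 10], "twist": [0, 0, 0], "hand": 1}, {"dp": [138.5, 25, 25], "twist": [0, 0, 0], "hand": 1}, {"dp": [138.5, 25, 25], "twist": [0, 0, 0], "hand": 1}]'

```text
clock: 15.32
tool_pos: [0.4998, 0.2799, 0.1492]
eef_rot: [0.792, 0.61, -0.002, 0.0]
contact_force: [0.3, -1.2, 0.8]
opening: 1.0
finger_force: 0.0
```

Run:
```python
from h import *
go(.5008,.2815,.081,75)
```

```text
t 15.32 pos [0.4998 0.2799 0.1492] dp [ 2.1  0.7 68.2] twist [-0.002  0.004  0.004] F [ 0.33 -1.24  0.76] q [-0.44  0.78 -0.26  1.82  0.33  0.59 -1.17] op 1.0
```

step_arm --motion '[{"dp": [1, 0.5, 35], "twist": [0, 0, 0], "hand": 1}, {"dp": [1, 0.5, 68], "twist": [0, 0, 0], "hand": 1}, {"dp": [1, 0.5, 68], "twist": [0, 0, 0], "hand": 1}, {"dp": [1, 0.5, 68], "twist": [0, 0, 0], "hand": -1}, {"dp": [1, 0.5, 68], "twist": [0, 0, 0], "hand": -1}]' --force 35

```text
clock: 15.95
tool_pos: [0.5026, 0.2823, 0.0842]
eef_rot: [0.792, 0.61, 0.001, 0.0]
contact_force: [0.5, -0.0, -0.6]
opening: 0.797
finger_force: 0.0
```

step_arm --motion '[{"dp": [0, 0, 0], "twist": [0, 0, 0], "hand": -1}, {"dp": [0, 0, 0], "twist": [0, 0, 0], "hand": -1}, {"dp": [0, 0, 0], "twist": [0, 0, 0], "hand": -1}, {"dp": [0, 0, 0], "twist": [0, 0, 0], "hand": -1}]'

```text
clock: 16.45
tool_pos: [0.5015, 0.2827, 0.0835]
eef_rot: [0.792, 0.611, 0.0, -0.0]
contact_force: [-2.6, -0.4, 6.0]
opening: 0.632
finger_force: 35.0
```

step_arm --motion '[{"dp": [0, 0, -8], "twist": [0, 0, 0], "hand": -1}, {"dp": [0, 0, -20], "twist": [0, 0, 0], "hand": -1}, {"dp": [0, 0, -20], "twist": [0, 0, 0], "hand": -1}, {"dp": [0, 0, -20], "twist": [0, 0, 0], "hand": -1}, {"dp": [0, 0, -20], "twist": [0, 0, 0], "hand": -1}]'

```text
clock: 17.08
tool_pos: [0.5015, 0.282, 0.1024]
eef_rot: [0.792, 0.61, -0.0, 0.0]
contact_force: [-0.2, -0.1, -3.4]
opening: 0.634
finger_force: 35.0
```

Run:
```python
from h import *
weigh(); go(.4904,-.2978,.24,97.65)
s=snap('top','t4.png')
cr=s['pixels'][165:265,295:405]; cv2.imwrite('pics/car4.png',cv2.cvtColor(cv2.resize(cr,None,fx=6,fy=6,interpolation=cv2.INTER_CUBIC),cv2.COLOR_RGB2BGR))
```

```text
F [ 0.29  0.03 -4.31] [0.81 0.26 0.28] [-4.2 -4.3 -4.  -4.9 -4.1 -4.1 -4.2 -4.7]
t 17.48 pos [0.5017 0.2822 0.1026] dp [-563.7  137.  -137.3] twist [-0.     0.    -0.391] F [ 0.6  -0.36 -4.68] q [-0.46  0.86 -0.23  1.83  0.37  0.49 -1.2 ] op 0.628
```

View pics/car4.png

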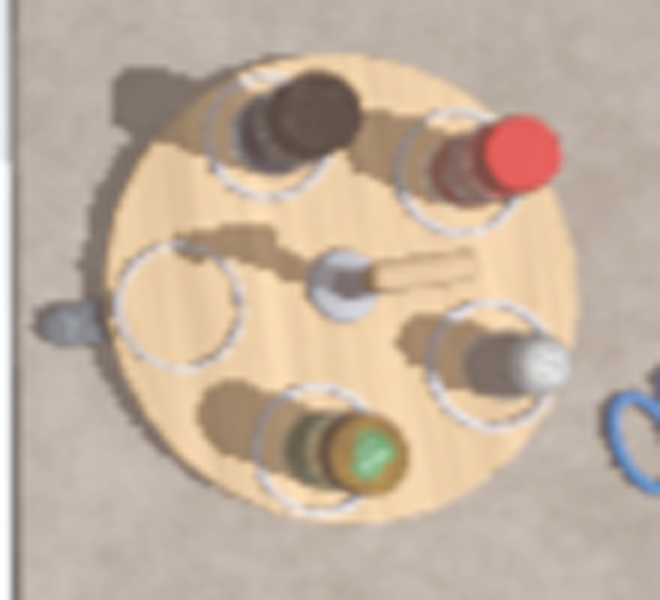

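The third canister weighs 0.44 kg, so it's the full one. The empty pocket ring is at crop px (179,306), exactly at the tab click. I'll carry the canister over.

step_arm --motion '[{"dp": [0, 0, -35], "twist": [0, 0, 0], "hand": -1}, {"dp": [-15, 4, -80], "twist": [0, 0, -0.02], "hand": -1}, {"dp": [-55, 13, -115], "twist": [0, 0, -0.06], "hand": -1}, {"dp": [-100, 24, -135], "twist": [0, 0, -0.1], "hand": -1}, {"dp": [-150, 36, -137], "twist": [0, 0, -0.14], "hand": -1}]'

```text
clock: 18.15
tool_pos: [0.4991, 0.1274, 0.2415]
eef_rot: [0.747, 0.665, 0.002, 0.001]
contact_force: [1.1, -0.5, -5.0]
opening: 0.632
finger_force: 35.0
```

```bash
python3 -c "
from h import *
go(.4904,-.2978,.24,97.65)"
```

```text
t 18.15 pos [0.4991 0.1274 0.2415] dp [-423.3   40.4    0.9] twist [ 0.004 -0.001 -0.249] F [ 1.12 -0.52 -5.02] q [-0.09  0.59 -0.39  1.91  0.34  0.7  -0.8 ] op 0.632
```

step_arm --motion '[{"dp": [-50, 5, 0], "twist": [0, 0, -0.04], "hand": -1}, {"dp": [-100, 10, 0], "twist": [0, 0, -0.08], "hand": -1}, {"dp": [-150, 15, 0], "twist": [0, 0, -0.12], "hand": -1}, {"dp": [-200, 20, 0], "twist": [0, 0, -0.16], "hand": -1}, {"dp": [-250, 24, 0], "twist": [0, 0, -0.2], "hand": -1}]'

```text
clock: 18.77
tool_pos: [0.4924, -0.1248, 0.2398]
eef_rot: [0.677, 0.736, -0.0, 0.0]
contact_force: [0.9, 0.3, -4.5]
opening: 0.629
finger_force: 35.0
```

```bash
python3 -c "
from h import *
go(.4904,-.2978,.24,97.65)"
```

```text
t 18.77 pos [ 0.4924 -0.1248  0.2398] dp [-1.722e+02 -1.640e+01 -1.000e-01] twist [ 0.    0.   -0.05] F [ 0.87  0.28 -4.52] q [ 0.46  0.6  -0.49  1.93  0.42  0.71 -0.19] op 0.629
```

step_arm --motion '[{"dp": [-50, -5, 0], "twist": [0, 0, -0.02], "hand": -1}, {"dp": [-100, -10, 0], "twist": [0, 0, -0.05], "hand": -1}, {"dp": [-145, -14, 0], "twist": [0, 0, -0.05], "hand": -1}, {"dp": [-172, -16, 0], "twist": [0, 0, -0.05], "hand": -1}, {"dp": [-172, -16, 20], "twist": [0, 0, -0.05], "hand": -1}]'

```text
clock: 19.4
tool_pos: [0.4908, -0.3001, 0.2203]
eef_rot: [0.661, 0.75, -0.001, 0.002]
contact_force: [-0.8, 1.7, -3.3]
opening: 0.632
finger_force: 35.0
```

step_arm --motion '[{"dp": [0, 0, 20], "twist": [0, 0, 0], "hand": -1}, {"dp": [0, 0, 30], "twist": [0, 0, 0], "hand": -1}, {"dp": [0, 0, 30], "twist": [0, 0, 0], "hand": -1}]'

```text
clock: 19.77
tool_pos: [0.4904, -0.2956, 0.1892]
eef_rot: [0.659, 0.752, -0.0, -0.001]
contact_force: [0.7, 0.3, -5.3]
opening: 0.634
finger_force: 35.0
```

Run:
```python
from h import *
go(.4904,-.2978,.1065,97.65)
s=snap('scene','s5.png');cv2.imwrite('pics/s5c.png',cv2.resize(cv2.imread('pics/s5.png')[90:230,240:440],None,fx=3,fy=3))
P=cloud(s)
# canister body points (below gripper)
m=(P[...,2]>.085)&(P[...,2]<.13)&(np.hypot(P[...,0]-.49,P[...,1]+.298)<.045)
q=P[m]; print(len(q),q.min(0),q.max(0))
from scipy.optimize import least_squares
f=least_squares(lambda c:np.hypot(q[:,0]-c[0],q[:,1]-c[1])-.028,[.49,-.3],loss='soft_l1',f_scale=.002);print(f.x)
```

```text
t 19.77 pos [ 0.4904 -0.2956  0.1892] dp [-2.2 -0.2 82.7] twist [-0.001 -0.001 -0.001] F [ 0.72  0.33 -5.26] q [ 0.74  0.75 -0.48  1.79  0.49  0.73  0.13] op 0.634
121 [ 0.46071282 -0.30344835  0.103405  ] [ 0.51567541 -0.26326836  0.12938537]
[ 0.48975066 -0.29729185]
```

View pics/s5c.png

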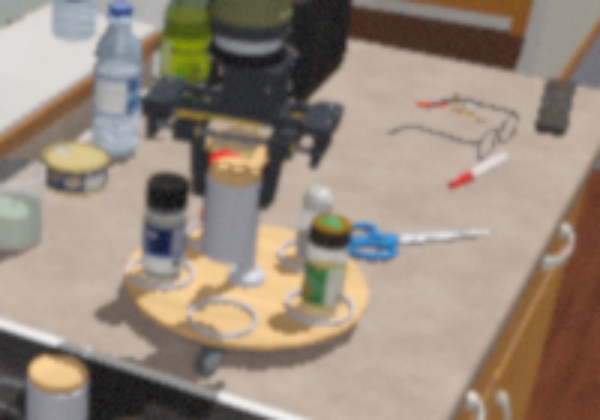

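The canister hangs upright over the empty ring (crop px (222,318)), within 1 mm of its centre. I'll lower it.

step_arm --motion '[{"dp": [-1, 0, 25], "twist": [0, 0, 0], "hand": -1}, {"dp": [-1, 0, 45], "twist": [0, 0, 0], "hand": -1}, {"dp": [-1, 0, 62], "twist": [0, 0, 0], "hand": -1}, {"dp": [-1, 0, 74], "twist": [0, 0, 0], "hand": -1}, {"dp": [-1, 0, 78], "twist": [0, 0, 0], "hand": -1}]'

```text
clock: 20.45
tool_pos: [0.491, -0.2967, 0.1113]
eef_rot: [0.659, 0.752, -0.0, -0.0]
contact_force: [-0.3, 0.6, -4.2]
opening: 0.631
finger_force: 35.0
```

step_arm --motion '[{"dp": [0, 0, 2], "twist": [0, 0, 0], "hand": -1}, {"dp": [0, 0, 3], "twist": [0, 0, 0], "hand": -1}, {"dp": [0, 0, 4], "twist": [0, 0, 0], "hand": -1}]'

```text
clock: 20.82
tool_pos: [0.4913, -0.297, 0.1081]
eef_rot: [0.659, 0.752, 0.0, 0.0]
contact_force: [0.3, 0.3, -3.6]
opening: 0.629
finger_force: 35.0
```

```bash
python3 -c "
from h import *
weigh();go(.4904,-.2978,.1055,97.65)"
```

```text
F [ 0.06 -0.01 -4.21] [0.81 0.42 0.32] [-3.7 -4.8 -4.4 -4.4 -4.2 -4.  -3.9 -4.3]
t 21.23 pos [ 0.491  -0.2969  0.1078] dp [-0.8 -0.7  2.3] twist [ 0.     0.    -0.002] F [-0.53 -0.72 -4.35] q [ 0.69  0.87 -0.4   1.83  0.58  0.56  0.05] op 0.632
```

Still hanging at full weight, so I'll go a little lower.

step_arm --motion '[{"dp": [0, 0, 1], "twist": [0, 0, 0], "hand": -1}, {"dp": [0, 0, 2], "twist": [0, 0, 0], "hand": -1}, {"dp": [0, 0, 2.5], "twist": [0, 0, 0], "hand": -1}, {"dp": [0, 0, 2.5], "twist": [0, 0, 0], "hand": -1}]'

```text
clock: 21.72
tool_pos: [0.491, -0.2969, 0.1056]
eef_rot: [0.659, 0.752, -0.0, 0.0]
contact_force: [-1.7, 0.0, 1.5]
opening: 0.632
finger_force: 35.0
```

```bash
python3 -c "
from h import *
weigh();go(.4904,-.2978,.1055,97.65)"
```

```text
F [-1.8   0.04  2.48] [0.71 0.44 0.98] [0.6 1.6 1.7 2.8 2.8 3.2 3.1 3.8]
t 22.12 pos [ 0.491  -0.2969  0.1055] dp [-0.8 -0.7  0. ] twist [ 0.     0.    -0.002] F [-2.06 -0.07  3.81] q [ 0.69  0.87 -0.39  1.83  0.59  0.56  0.05] op 0.632
```

Floor contact at exactly the expected height. Release and retreat upward.

step_arm --motion '[{"dp": [0, 0, 0], "twist": [0, 0, 0], "hand": 0.7}, {"dp": [0, 0, 0], "twist": [0, 0, 0], "hand": 0.7}, {"dp": [0, 0, 0], "twist": [0, 0, 0], "hand": 0.7}, {"dp": [0, 0, -25], "twist": [0, 0, 0], "hand": 0.7}, {"dp": [0, 0, -60], "twist": [0, 0, 0], "hand": 0.7}]'

```text
clock: 22.75
tool_pos: [0.4905, -0.2965, 0.165]
eef_rot: [0.659, 0.752, -0.0, -0.001]
contact_force: [1.1, -0.1, 0.3]
opening: 0.849
finger_force: 0.0
```

step_arm --motion '[{"dp": [0, 0, -50], "twist": [0, 0, 0], "hand": 1}, {"dp": [0, 0, -100], "twist": [0, 0, 0], "hand": 1}, {"dp": [50, 0, -110], "twist": [0, 0, 0], "hand": 1}, {"dp": [100, 0, -110], "twist": [0, 0, 0], "hand": 1}, {"dp": [150, 0, -110], "twist": [0, 0, 0], "hand": 1}]'

```text
clock: 23.38
tool_pos: [0.4711, -0.1467, 0.2756]
eef_rot: [0.659, 0.752, 0.0, 0.0]
contact_force: [1.0, 0.6, 0.1]
opening: 1.003
finger_force: 0.0
```

step_arm --motion '[{"dp": [20, 0, 0], "twist": [0, 0, 0], "hand": 1}, {"dp": [20, 0, 0], "twist": [0, 0, 0], "hand": 1}]'

```text
clock: 23.62
tool_pos: [0.4687, -0.1268, 0.2755]
eef_rot: [0.658, 0.753, 0.0, 0.0]
contact_force: [-0.3, -0.9, -0.5]
opening: 1.0
finger_force: 0.0
```

Run:
```python
from h import *
go(.4904,-.2978,.1055,97.65)
s=snap('scene','s6.png');cv2.imwrite('pics/s6c.png',cv2.resize(cv2.imread('pics/s6.png')[130:340,150:400],None,fx=2.8,fy=2.8))
for n in('scene','top'):
  P=cloud(snap(n)); z=P[...,2]
  for c,lo in (((.4412,.1537),.09),((.5405,-.028),.09),((.434,.0265),.09),((.4904,-.2975),.108)):
    m=(z>lo)&(z<lo+.025)&(np.hypot(P[...,0]-c[0],P[...,1]-c[1])<.045)
    q=P[m]
    if len(q)>20: print(n,c,cv2.minEnclosingCircle(q[:,:2].astype(np.float32)),np.percentile(q[:,2],[50,90,99]).round(4))
```

```text
t 23.62 pos [ 0.4687 -0.1268  0.2755] dp [-172.4   -1.7  170. ] twist [ 0.    -0.     0.002] F [-0.27 -0.89 -0.54] q [ 0.53  0.53 -0.56  1.95  0.39  0.77 -0.11] op 1.0
scene (0.4412, 0.1537) ((0.4396416246891022, 0.15528450906276703), 0.02771238051354885) [0.097  0.0986 0.1   ]
scene (0.5405, -0.028) ((0.5389937162399292, -0.02762540616095066), 0.027850141748785973) [0.0968 0.0987 0.1003]
scene (0.434, 0.0265) ((0.43009936809539795, 0.02789626084268093), 0.028036491945385933) [0.0967 0.0986 0.0997]
scene (0.4904, -0.2975) ((0.4879310727119446, -0.29487618803977966), 0.029155787080526352) [0.1181 0.1203 0.1222]
top (0.4412, 0.1537) ((0.44118234515190125, 0.15295566618442535), 0.02677091769874096) [0.0965 0.0992 0.101 ]
top (0.5405, -0.028) ((0.5399965047836304, -0.02747953310608864), 0.027708612382411957) [0.0968 0.0994 0.1015]
top (0.434, 0.0265) ((0.4330742061138153, 0.02691134624183178), 0.02618413418531418) [0.096  0.0994 0.1008]
top (0.4904, -0.2975) ((0.49095699191093445, -0.29691699147224426), 0.02820867858827114) [0.1183 0.121  0.1236]
```

View pics/s6c.png

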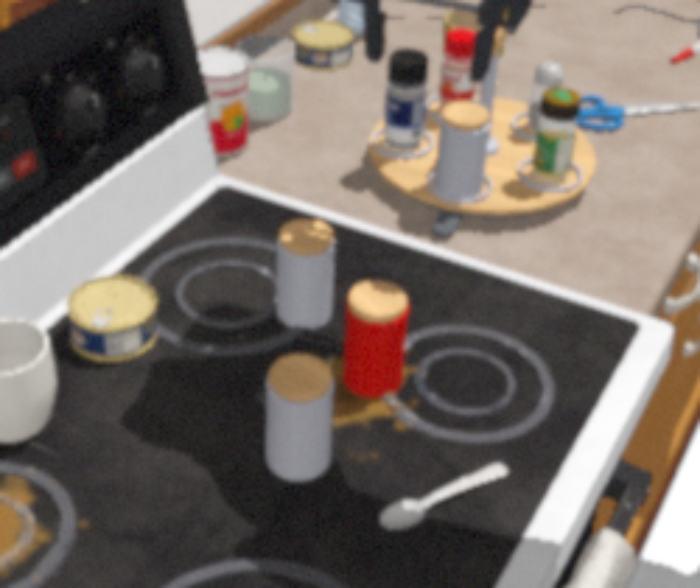

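The full canister stands flat in the pocket at the tab (crop px (462,150)), with its top at 0.119 m. The two light canisters are upright at their spots, and the tin is untouched.

```bash
python3 -c "
from h import *
print(r.finish_job())"
```

```text
the job is handed in; nothing more can be done
None
```

I turned the carousel to the click at its front tab, and the full canister (about 0.44 kg) now stands upright and flat in the pocket there; the two lighter ones are back where they stood, the tin is untouched, and the job was handed in after about 24 s.

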